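Put the loaded tray in the dish cabinet and peg its door shut

TASK

Swing the cabinet's half-open door wide open, then slide the tray with its cup and bowl standing on it all the way into the cabinet and swing the door shut. Then take the round-headed wooden locking peg from the utensil block on top of the cabinet and push it down through both steel eyes, the cabinet's and the door's, until its head sits on the upper eye. Keep the cup and bowl upright on the tray and leave the paddle, plates, saucer, spoon and jar where they are.

Things in the scene. Friction and masses are not known exactly. Their poses are not given: they have to be found in the camera images.
- cabinet: low wooden dish cabinet, fixed, 180 deep (x) x 190 wide (y) x 150 high. Origin: centre of underside, on the ledge; x points into it, open front at x = -90 mm, z up. No floor: the tray runs on the ledge. Opening 165 wide, 134 high; 30 high guide rails inside with flared entries narrow it to 142. Back stop at x = +74: a tray fully in has its origin at x = -3.5, y = 0, its handle staying outside
- door (a joint): door angle, rad: 0 shut, grows as it swings out; 1.57 is square to the front, stop at 2.0; it stays where left. Panel 14 thick, 51 to 148 mm high (the tray handle passes under it), reaching 186 mm from the hinge line. At angle a, in cabinet axes, it runs from the hinge along (-sin a, cos a); the inner face passes through the hinge line, the outer face lies 14 mm out on the (-cos a, -sin a) side
- door_hinge (a point): hinge line of the door at ledge height: x = -90, y = -95 mm in the cabinet frame; axes as the cabinet's
- cabinet_eye (a point): centre of the hole in the fixed steel eye plate, at its top face 158 mm above the ledge. Steel strip 40 wide, 8 thick, lying on the cabinet top and projecting 55 mm level out over the door; round hole 22 diameter, 34 mm in front of the cabinet's front plane at y = +75 mm in the cabinet frame
- door_eye (a point): centre of the hole in the door's eye plate at its top face 120 mm above the ledge; 40 x 40 x 8 mm plate on the door's outer face, 170 mm from the hinge, round hole 22 diameter; straight below the cabinet eye when the door is shut
- tray: aluminium tray, 155 long (x) x 130 wide (y), walls 24 high, 5 thick, floor 5 thick, about 0.4 kg. Origin: centre of underside. A dark wooden block handle stands outside the -x end wall: x from -78 to -128 mm, 20 wide in y, from 1 to 41 mm high. The tray goes in with its +x end first
- tray_grip (a point): point in the tray's handle block, x = -113, y = 0, 30 mm above the tray's underside; axes as the tray's
- cup: white ceramic cup, no handle, 64 diameter, 65 high, standing loose on the tray's front half; origin centre of its underside, z its axis
- bowl: small white ceramic bowl, 72 diameter, 38 high, standing loose on the tray's handle half; origin centre of its underside, z its axis
- block: dark wooden utensil block fixed on the cabinet top (150 mm up), 60 (x) x 130 (y) x 56 high, with two holes 18 diameter and 50 deep at y = -40 and +40 mm; origin centre of its underside. One hole holds the peg, the other the paddle; which is which varies
- peg: wooden locking peg, 112 long, standing point down in the block: shaft 16 diameter and 70 long with its lowest 16 mm tapering to 8 diameter; on top a round head 34 diameter, from 70 to 112 mm. Origin: the tip (lower end), z up along the peg. In the block its tip is 6 mm above the block's underside
- peg_tip (a point): the peg's lower end
- peg_neck (a point): centre of the underside of the peg's head, 70 mm above its tip
- paddle: wooden stirring paddle, 140 long, 16 diameter stem standing in the block's other hole with a flat blade 44 x 9 x 60 mm uppermost; origin lower end of the stem. Leave it
- plate_low: white melamine plate, 140 diameter, 14 high, flat on the ledge; origin centre of underside. Leave it
- plate_top: the same plate, stacked on the other. Leave it
- saucer: white ceramic saucer, 100 diameter, 14 high; origin centre of underside. Leave it
- spoon: steel serving spoon, 190 long, lying on the ledge on the robot's side of the tray; origin near its middle, x along it. Leave it
- jar: green glass jar, 64 diameter, 100 high; origin centre of underside. Leave it
Mind the look-alikes: they are no part of the job. What is shaped like the bowl but yellow is not meant.

How it is judged:
By the outcome, as a careful person would: the job done as asked, in the order asked, and still so for the second after the job is handed in, with the robot touching nothing.
It also fails if it takes over 72 s, if anything falls off the work surface, if the arm or the gripper's body presses on something with over 40 N, if the wrist force passes 120 N, or if a joint passes its speed limit or range.

ROBOT

A 6-joint arm with a two-finger parallel gripper is mounted at the origin on the work surface. World frame = base frame: x ahead of the robot, y to its left, z up, the work surface at z = 0. Lengths are in m, angles in rad, forces in N, time in s.
With the tool pointing down it reaches from about 0.4 to 0.825 m from the base axis. Payload 7 kg.
Tool frame: the origin (TCP) lies on the centre line of the jaws, within the pads' length; the fingertips stand 22 mm ahead of it and the grasp point (between the pads) lies 3 mm ahead of it; z points along the fingers, y is the line along which they close (so a half turn about z gives the same grasp; the last joint's range is limited). The gripper opens to 88 mm and grips with 3 to 60 N. Pads are 19 mm wide; open, the fingers measure 130 mm over their backs; the gripper's body (78 mm by 193 mm) begins 47 mm behind the grasp point.
Start: joints at [1.437, 0.359, 0.012, 0, -1.224, -0.288], TCP at [0.276, 0.616, 0.249] pointing down, gripper open.
Joint ranges: [-3.07, 3.07], [-1.43, 2.12], [-1.02, 1.25], [-3.03, 1.67], [-3.05, -0], [-3.03, 3.03]. Speed limits (rad/s): [2.39, 2.39, 3.01, 3.14, 3.14, 3.14].

INTERFACE

Orientations are given as [roll, pitch, yaw] about the fixed x, y, z axes, in that order (R = Rz(yaw) Ry(pitch) Rx(roll)).
In Python, from station import arm gives the robot as it stands.
- The arm moves only by the tool arm_command, never from a script. Its argument "series" is one flat list of numbers, 7 for each row, row after row: the turn, a rotation vector about the tool's x, y, z each as a share of 90 degrees, from -1 to 1, then the shift along the tool's x, y, z each as a share of 0.1 m, from -1 to 1, then the opening, from 0 (shut) to 1 (fully open). A call has 1 to 8 rows; each row is the pose to reach, as a shift and turn from the pose commanded when the call began, along the tool's axes at that moment; what a row does not reach only later rows make up. A row lasts 1/8 s, in which the tool goes at most 62.5 mm and 10.7 degrees, less where a joint would pass 70% of its speed; a pose out of reach is approached as far as the arm can. A call with a number of a shift or a turn outside -1 to 1 is refused whole. A call with a gripper value outside its range is refused whole. The fingers move at their own pace and stop on an object; "force" is the grip in N (left out, the last holds). Time passes only in rows, so rows that repeat a pose let the fingers close. It gives the time, the measured TCP pose, the force, the opening and the grip force at its end, in the units of the state.
- arm.get_state(): the state, without advancing time (a new reading comes with each control period).
- arm.grab_frame(name): name is "scene" or "top"; returns the picture (384x512x3 uint8, blue, green, red); there is no depth.
- arm.camera_model(name): a dict with "fovy" (degrees; the focal length in pixels is half the picture's height over the tangent of half this angle, whatever the lens; pixels are square), "cx", "cy" (the principal point, pixels), "D" ([k1, k2, p1, p2, k3] as OpenCV has them; the pictures are not rectified), "pose" (4x4, takes a point from camera to world coordinates). Camera axes: x right, y down, z forward; pixel columns grow to the right and rows downward; lengths in m; the calibration is good to about 2 mm. A picture is of the moment at which its call begins. camera_model takes no time and is no camera call.
- arm.job_done(): hands the job in; it is judged then, once.
The state is a dict: "t": time; "q": joint angles; "qd": joint speeds; "joint_efforts": joint torques, N m; "eef_pos": TCP position; "ee_rot": TCP orientation; "force": force on the tool from outside, world axes, zero at the start; "moment": the same for the moment, N m; "width": finger opening in m; "gripper_force": force on a finger pad.
Only numpy, scipy, OpenCV 4.12 (cv2) and the standard library are available. Lean on these libraries where they do the work, as an engineer would, in place of code of your own. Each camera call takes 0.05 s, during which the arm holds its last target. There are 200 camera calls.

## Working session

There is one attempt and no reset: what is moved stays moved. The work goes in short steps, Python scripts to look and compute and a tool call to move; the robot and the scene stay as the last step left them, time stands still between calls to the robot, and variables do not carry over. Pictures are saved under pics/ and viewed, at most 10 in all, crops included, and the job is handed in when it is done.

Besides the shell and the picture viewer there is one more tool, called after "Request:" as name(argument=value, ...) on one line, values as JSON. arm_command: Moves the arm, as the interface text tells. Its arguments: {"type":"object","properties":{"series":{"type":"array"},"force":{"type":"number"}},"required":["series"]}

```bash
mkdir -p pics; ls
python3 - <<'E'
from station import arm
import cv2,numpy as np
for n in("scene","top"):
    f=arm.grab_frame(n);cv2.imwrite(f"pics/{n}0.png",f);c=arm.camera_model(n);print(n,c["fovy"],c["cx"],c["cy"],c["D"],np.round(c["pose"],3).tolist())
s=arm.get_state();print(s)
E
```

```text
pics
scene 57.04657361341395 253.6213248225557 187.40180856277922 [-0.08463763  0.          0.          0.          0.        ] [[0.548, 0.595, -0.587, 1.076], [0.836, -0.373, 0.402, -0.289], [0.02, -0.712, -0.702, 0.734], [0.0, 0.0, 0.0, 1.0]]
top 46.59856616083883 256.4052349699838 189.13452465513498 [-0.08683804  0.          0.          0.          0.        ] [[-0.021, -0.995, 0.1, 0.465], [-1.0, 0.021, -0.001, 0.041], [-0.001, -0.1, -0.995, 1.262], [0.0, 0.0, 0.0, 1.0]]
{'t': 0.1, 'q': array([ 1.43708509e+00,  3.59314431e-01,  1.11901739e-02, -2.92629384e-04,
       -1.22408176e+00, -2.88109069e-01]), 'qd': array([-0.00090715, -0.00269512,  0.0001315 , -0.00036885,  0.0001266 ,
        0.00116263]), 'joint_efforts': array([-9.53299823e-04, -5.84162629e+01,  2.93749630e+01,  7.01538831e+00,
        1.01461881e-02, -4.21699770e-05]), 'eef_pos': array([0.27621937, 0.61548182, 0.24773702]), 'ee_rot': array([ 3.14016289e+00, -1.36814622e-04, -4.21919838e-01]), 'force': array([ 0.55855458,  0.22972929, -0.04673722]), 'moment': array([-0.01419976,  0.00857502, -0.02414151]), 'gripper_force': 0.0, 'width': 0.0874375791713973}
```

View pics/scene0.png

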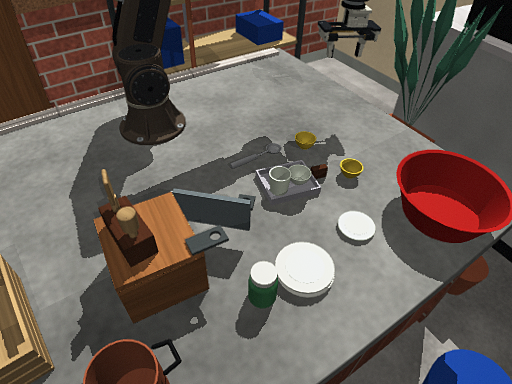

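View pics/top0.png

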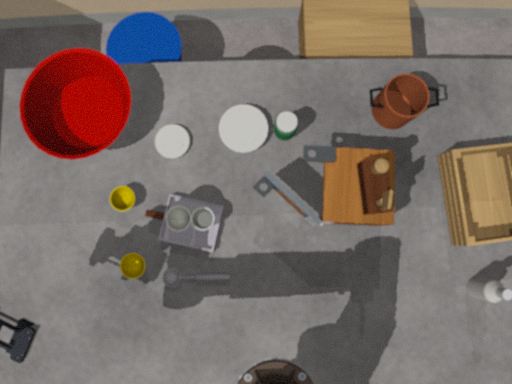

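The scene picture shows the cabinet (110–210, 190–320) with its half-open door (175–255, 190–225). The peg's ball head is at (126,215) and the flat paddle at (105,185). The tray, cup and bowl are at (290,178).
In the top view:
- Cabinet: (322–396, 148–224), with its front facing left (+y).
- Door: hinge (320,222) to free end (265,180).
- Cabinet eye: (318,153).
- Peg: (381,166). Paddle: (388,200).
- Tray: (191,222), with its handle at (155,214).
- Bowl-like things: white at (178,217) on the tray, yellow at (122,198) and (133,265). The white one is meant.

Next I'll make an enlarged crop to measure from.

```bash
cat > h.py <<'E'
from station import arm
import cv2,numpy as np
from scipy.spatial.transform import Rotation as R
def cam(n):
    c=arm.camera_model(n);f=192/np.tan(np.radians(c["fovy"]/2))
    return np.array([[f,0,c["cx"]],[0,f,c["cy"]],[0,0,1]]),np.array(c["D"]),np.array(c["pose"])
def ray(n,p):
    K,D,T=cam(n);u=cv2.undistortPoints(np.array([[p]],float),K,D)[0,0]
    d=T[:3,:3]@[u[0],u[1],1];return T[:3,3],d/np.linalg.norm(d)
def plane(n,p,z):
    o,d=ray(n,p);return o+d*(z-o[2])/d[2]
def tri(ps,pt):
    o1,d1=ray("scene",ps);o2,d2=ray("top",pt)
    s=np.linalg.lstsq(np.c_[d1,-d2],o2-o1,rcond=None)[0]
    a,b=o1+s[0]*d1,o2+s[1]*d2;return (a+b)/2,np.linalg.norm(a-b)
def proj(n,P):
    K,D,T=cam(n);Ti=np.linalg.inv(T)
    return cv2.projectPoints(np.array(P,float).reshape(-1,3),cv2.Rodrigues(Ti[:3,:3])[0],Ti[:3,3],K,D)[0][:,0]
def tile(f,x,y,w,k):  # crop w x 0.75w, scaled, with ticks each 10 px
    hh=int(w*.75);c=cv2.resize(f[y:y+hh,x:x+w],(400,300),interpolation=cv2.INTER_CUBIC);s=400/w
    for i in range(x-x%10+10,x+w,10):
        cv2.line(c,(int((i-x)*s),0),(int((i-x)*s),5+5*(i%50==0)),(0,0,255),1)
        if i%20==0: cv2.putText(c,str(i),(int((i-x)*s)-10,20),0,.35,(0,0,255),1)
    for i in range(y-y%10+10,y+hh,10):
        cv2.line(c,(0,int((i-y)*s)),(5+5*(i%50==0),int((i-y)*s)),(0,0,255),1)
        if i%20==0: cv2.putText(c,str(i),(8,int((i-y)*s)+4),0,.35,(0,0,255),1)
    return c
def tiles(fn,a):
    t=[tile(*x,None) for x in a];cv2.imwrite(fn,np.vstack([np.hstack(t[:2]),np.hstack(t[2:4])]) if len(t)>2 else np.hstack(t))
def move(P,rpy=None,Rm=None):
    """series row from commanded(~measured) pose to world target"""
    s=arm.get_state();R0=R.from_euler('xyz',s["ee_rot"]);Rt=Rm or (R.from_euler('xyz',rpy) if rpy is not None else R0)
    return np.round(np.r_[(R0.inv()*Rt).as_rotvec()/(np.pi/2),R0.inv().apply(np.array(P)-s["eef_pos"])/.1],3)
E
python3 - <<'E'
from h import *
s=cv2.imread("pics/scene0.png");t=cv2.imread("pics/top0.png")
tiles("pics/c1.png",[(t,250,125,160),(s,85,160,180),(t,140,185,96),(s,230,120,130)])
E
```

```text
(no output)
```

View pics/c1.png

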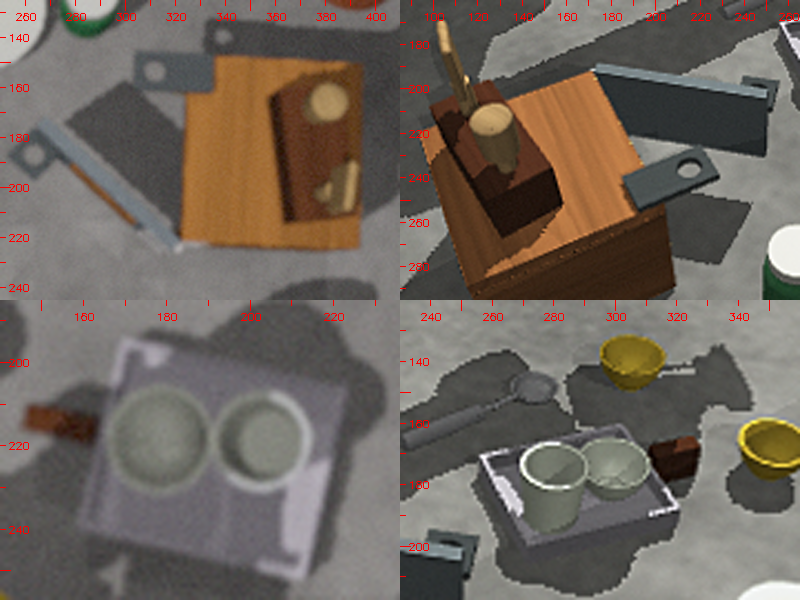

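The crop confirms the tray's cup at top (202,219) and bowl at top (178,218), both white. The yellow bowls are off the tray. The round-headed peg is at top (381,166) / scene (126,214), and the paddle is the flat one at top (388,200). The eye hole is at top (312,153) / scene (215.5,235.6). Now I'll triangulate.

Run:
```python
from h import *
np.set_printoptions(precision=4,suppress=True)
S=lambda x,y:(85+(x-400)/2.2222-.5+.225,160+y/2.2222-.275)
T=lambda x,y:(250+x/2.5-.3,125+y/2.5-.3)
T2=lambda x,y:(140+x*.24-.4,185+(y-300)*.24-.4)
S2=lambda x,y:(230+(x-400)*.325-.35,120+(y-300)*.325-.35)
for n,a,b in [("eye",S(690,168),T(155,71)),("pegtop",S(492,120),T(327,102)),("F-",S(591,72),T(182,247)),("F+",S(667,205),T(186,58)),("B+",S(472,280),T(363,60)),("doorend",S(768,95),T(45,120)),("traygrip top",S2(674,443),T2(60,422)),("cup rim",S2(554,465),T2(264,441)),("bowl rim",S2(616,465),T2(158,437))]:
    p,e=tri(a,b);print(n,p,round(e,4))
c=[plane("top",T(*p),.15) for p in [(182,247),(186,58),(363,60),(360,247)]];print("cab corners",c)
for a,b in[(0,1),(1,2),(2,3),(3,0)]:print(np.linalg.norm(c[a]-c[b]))
print("eye",plane("top",T(155,71),.158),plane("scene",S(690,168),.158))
print("door eye",plane("top",T(35,155),.12)); print("doorfree",plane("top",T(40,123),.148),"hinge",plane("top",T(178,246),.148))
print("pegtop",plane("top",T(327,102),.268))
t=[plane("top",T2(*p),.024) for p in[(122,338),(346,386),(303,578),(82,526)]];print("tray",t,sum(t)/4)
print("handle",[plane("top",T2(*p),.041) for p in[(28,417),(95,430)]])
```

```text
eye [ 0.6656 -0.101   0.1542] 0.0014
pegtop [ 0.6144 -0.2455  0.2598] 0.0011
F- [ 0.4883 -0.1239  0.1406] 0.0016
F+ [ 0.6812 -0.1348  0.1398] 0.0021
B+ [ 0.6729 -0.3118  0.1564] 0.004
doorend [0.6199 0.0124 0.1467] 0.0049
traygrip top [0.5255 0.322  0.0431] 0.0003
cup rim [0.51   0.1849 0.0682] 0.0015
bowl rim [0.5149 0.2585 0.0365] 0.0005
cab corners [array([ 0.4878, -0.1232,  0.15  ]), array([ 0.6788, -0.1341,  0.15  ]), array([ 0.6736, -0.3158,  0.15  ]), array([ 0.4835, -0.3028,  0.15  ])]
0.191327593138331
0.18177403679152299
0.19056593592135496
0.1796099033632036
eye [ 0.6646 -0.1011  0.158 ] [ 0.6686 -0.1016  0.158 ]
door eye [0.5862 0.0208 0.12  ]
doorfree [0.6155 0.0155 0.148 ] hinge [ 0.4889 -0.1196  0.148 ]
pegtop [ 0.6134 -0.2426  0.268 ]
tray [array([0.5821, 0.2846, 0.024 ]), array([0.5469, 0.1344, 0.024 ]), array([0.4201, 0.1647, 0.024 ]), array([0.457 , 0.3118, 0.024 ])] [0.5015 0.2239 0.024 ]
handle [array([0.5294, 0.344 , 0.041 ]), array([0.52  , 0.2993, 0.041 ])]
```

Request:
arm_command(series=[0, 0, 0, 0.5, 0.4, 0, 0, 0, 0, 0, 0.96, 0.8, 0, 0, 0, 0, 0, 0.96, 0.8, 0, 0], force=20)

```text
t: 0.48
eef_pos: [0.3324, 0.5, 0.2489]
ee_rot: [3.141, 0.0, -0.425]
force: [-0.2, 0.6, -0.1]
width: 0.063
gripper_force: 0.0
```

Request:
arm_command(series=[0, 0, 0, 0.5, 0.4, 0, 0, 0, 0, 0, 0.96, 0.8, 0, 0, 0, 0, 0, 0.96, 0.8, 0, 0])

```text
t: 0.85
eef_pos: [0.3869, 0.3884, 0.2487]
ee_rot: [3.141, 0.0, -0.425]
force: [-0.2, 0.2, 1.0]
width: 0.0332
gripper_force: 0.0
```

Request:
arm_command(series=[0, 0, 0, 0.5, 0.4, 0, 0, 0, 0, 0, 0.96, 0.8, 0, 0, 0, 0, 0, 0.96, 0.8, 0, 0])

```text
t: 1.23
eef_pos: [0.4417, 0.2767, 0.2485]
ee_rot: [3.141, 0.0, -0.425]
force: [0.0, 0.4, -0.6]
width: 0.0035
gripper_force: 0.0
```

Request:
arm_command(series=[0, 0, 0, 0.5, 0.4, 0, 0, 0, 0, 0, 0.96, 0.8, 0, 0, 0, 0, 0, 0.96, 0.8, 0, 0])

```text
t: 1.6
eef_pos: [0.4968, 0.1648, 0.2482]
ee_rot: [3.141, 0.0, -0.425]
force: [0.6, 0.0, -0.1]
width: 0.0001
gripper_force: 0.0
```

Request:
arm_command(series=[0, 0, 0, 0.5, 0.4, 0, 0, 0, 0, 0, 0.96, 0.8, 0, 0, 0, 0, 0, 0.96, 0.8, 0, 0])

```text
t: 1.98
eef_pos: [0.5518, 0.0529, 0.2479]
ee_rot: [3.141, 0.0, -0.425]
force: [-0.3, 1.1, 0.4]
width: 0.0006
gripper_force: 0.0
```

Request:
arm_command(series=[0, 0, 0, 0.5, 0.4, 0, 0, 0, 0, 0, 0.96, 0.8, 0, 0, 0, 0, 0, 0.96, 0.8, 0, 0])

```text
t: 2.35
eef_pos: [0.6067, -0.059, 0.2475]
ee_rot: [3.141, 0.001, -0.424]
force: [-0.5, 1.2, -0.1]
width: 0.0003
gripper_force: 0.0
```

Request:
arm_command(series=[0, 0, 0, 0, 0, 0.5, 0, 0, 0, 0, 0, 0, 1, 0, 0, 0, 0, 0, 0, 1, 0])

```text
t: 2.72
eef_pos: [0.6029, -0.0561, 0.145]
ee_rot: [3.138, 0.007, -0.42]
force: [-0.3, 0.1, 0.7]
width: 0.0005
gripper_force: 0.0
```

Request:
arm_command(series=[0, 0, 0, 0, 0, 0.22, 0, 0, 0, 0, 0, 0, 0.22, 0])

```text
t: 2.98
eef_pos: [0.6057, -0.0566, 0.1274]
ee_rot: [3.141, 0.0, -0.42]
force: [0.7, 0.5, 0.6]
width: 0.0004
gripper_force: 0.0
```

Request:
arm_command(series=[0, 0, 0, -0.26, -0.13, 0, 0, 0, 0, 0, -0.4, -0.18, 0, 0, 0, 0, 0, -0.52, -0.215, 0, 0, 0, 0, 0, -0.62, -0.23, 0, 0, 0, 0, 0, -0.7, -0.235, 0, 0, 0, 0, 0, -0.78, -0.24, 0, 0, 0, 0, 0, -0.86, -0.245, 0, 0])

```text
t: 3.85
eef_pos: [0.5365, -0.0004, 0.1265]
ee_rot: [3.141, 0.0, -0.422]
force: [0.6, -0.4, -0.8]
width: 0.0008
gripper_force: 0.5
```

Request:
arm_command(series=[0, 0, 0, -0.11, 0.015, 0, 0, 0, 0, 0, -0.22, 0.035, 0, 0, 0, 0, 0, -0.34, 0.06, 0, 0, 0, 0, 0, -0.44, 0.1, 0, 0, 0, 0, 0, -0.54, 0.15, 0, 0, 0, 0, 0, -0.64, 0.205, 0, 0, 0, 0, 0, -0.7, 0.245, 0, 0, 0, 0, 0, -0.7, 0.245, 0, 0])

```text
t: 4.85
eef_pos: [0.4671, 0.0076, 0.1283]
ee_rot: [-3.135, -0.007, -0.42]
force: [13.6, 0.9, -3.8]
width: 0.0005
gripper_force: 6.0
```

Run:
```python
from h import *
t=arm.grab_frame("top");s=arm.grab_frame("scene");cv2.imwrite("pics/t1.png",t);cv2.imwrite("pics/s1.png",s)
tiles("pics/c2.png",[(t,130,100,280),(s,85,100,280)])
```

```text
(no output)
```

View pics/c2.png

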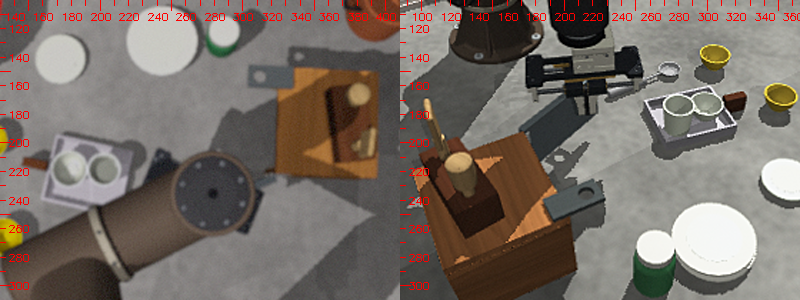

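Door is out near its stop: the arm is at top (213,193), the door edge shows at scene (150,170)–(175,155), and tray, cup and bowl are untouched. I'll refine the cabinet's yaw and check the joints.

Run:
```python
from h import *
np.set_printoptions(precision=4,suppress=True)
s=arm.get_state();print(s["q"],s["force"])
t=cv2.imread("pics/top0.png");hsv=cv2.cvtColor(t,cv2.COLOR_BGR2HSV)
m=((hsv[...,0]<20)&(hsv[...,1]>120)&(hsv[...,2]>60)).astype(np.uint8)
def fit(pts):
    P=np.array([plane("top",p,.15)[:2] for p in pts],np.float32)
    v=cv2.fitLine(P,cv2.DIST_HUBER,0,.01,.01).ravel();return v[:2],v[2:]
fr=[]
for r in range(170,218):
    c=np.flatnonzero(m[r,318:345]);
    if len(c): fr.append((318+c[0]-.5,r))
bo=[]
for c in range(330,390):
    r=np.flatnonzero(m[200:235,c])
    if len(r): bo.append((c,200+r[-1]+.5))
tp=[]
for c in range(340,365):
    r=np.flatnonzero(m[135:170,c])
    if len(r): tp.append((c,135+r[0]-.5))
for n,p in(("front",fr),("side-",bo),("side+",tp)):
    d,o=fit(p);print(n,len(p),np.degrees(np.arctan2(d[1],d[0])),o)
```

```text
[ 0.4403  0.1313 -0.6048  0.0019 -0.8256  0.709 ] [12.7634  1.259  -3.071 ]
front 48 -4.4464126 [ 0.5629 -0.1261]
side- 60 86.38585 [ 0.485 -0.221]
side+ 25 89.0179 [ 0.6785 -0.2075]
```

Request:
arm_command(series=[0, 0, 0, 0.2, 0, 0, 0, 0, 0, 0, 0.4, 0, -0.3, 0, 0, 0, 0, 0.4, 0, -1, 0.4, 0, 0, 0, 0.4, 0, -1, 0.8])

```text
t: 5.45
eef_pos: [0.5017, -0.0108, 0.2304]
ee_rot: [-3.138, -0.004, -0.422]
force: [0.2, 0.3, -0.8]
width: 0.0154
gripper_force: 0.0
```

Request:
arm_command(series=[0, 0, 0, -0.16, -0.5, 0, 0.8, 0, 0, 0, -0.33, -0.97, 0, 0.8, 0, 0, 0, -0.33, -0.97, 0, 0.8])

```text
t: 5.82
eef_pos: [0.509, 0.0935, 0.2256]
ee_rot: [3.14, 0.001, -0.419]
force: [-0.2, -0.7, -0.2]
width: 0.0452
gripper_force: 0.0
```

Request:
arm_command(series=[0, 0, 0, -0.16, -0.5, 0, 0.8, 0, 0, 0, -0.33, -0.97, 0, 0.8, 0, 0, 0, -0.33, -0.97, 0, 0.8])

```text
t: 6.2
eef_pos: [0.5187, 0.1952, 0.2253]
ee_rot: [3.14, 0.001, -0.42]
force: [-0.4, 0.0, 0.3]
width: 0.0692
gripper_force: 0.0
```

Request:
arm_command(series=[0, 0, 0, -0.16, -0.5, 0, 0.8, 0, 0, 0, -0.33, -0.97, 0, 0.8, 0, 0, 0, -0.33, -0.97, 0, 0.8])

```text
t: 6.58
eef_pos: [0.5284, 0.2968, 0.2252]
ee_rot: [3.14, 0.001, -0.42]
force: [-0.3, -1.0, -0.8]
width: 0.07
gripper_force: 0.0
```

Request:
arm_command(series=[0, 0, 0.11, -0.16, -0.5, 0, 0.8, 0, 0, 0.22, -0.33, -0.97, 0, 0.8, 0, 0, 0.33, -0.33, -0.97, 0, 0.8, 0, 0, 0.44, -0.33, -0.97, 0, 0.8, 0, 0, 0.55, -0.33, -0.97, 0, 0.8, 0, 0, 0.66, -0.33, -0.97, 0, 0.8, 0, 0, 0.77, -0.33, -0.97, 0, 0.8, 0, 0, 0.88, -0.33, -0.97, 0, 0.8])

```text
t: 7.58
eef_pos: [0.5382, 0.3954, 0.2259]
ee_rot: [3.141, -0.002, -1.811]
force: [-0.2, -0.0, 0.1]
width: 0.0701
gripper_force: 0.0
```

```bash
cat >> h.py <<'E'
def tilt(yaw,T):  # tool y = -y of frame with yaw; z tilted T toward its x
    return R.from_euler('z',yaw,degrees=True)*R.from_euler('y',-T,degrees=True)*R.from_euler('x',180,degrees=True)
E
python3 - <<'E'
from h import *
np.set_printoptions(precision=4,suppress=True)
s=arm.get_state();print(s["q"],s["eef_pos"],s["ee_rot"],s["width"])
Rt=tilt(-103.7,40);print(Rt.as_matrix())
G=np.array([.5279,.3317,.03]);z=Rt.as_matrix()[:,2]
print(move(G-.103*z,Rm=Rt))
d=plane("top",(0,0),.1)
t=arm.grab_frame("top");sc=arm.grab_frame("scene");cv2.imwrite("pics/t2.png",t);cv2.imwrite("pics/s2.png",sc)
E
```

```text
[ 0.9248  0.3618 -0.0356 -0.0003 -1.1753 -1.1649] [0.5382 0.3954 0.2259] [ 3.1406 -0.0016 -1.8111] 0.07010613477179013
[[-0.1814 -0.9715 -0.1522]
 [-0.7442  0.2368 -0.6245]
 [ 0.6428  0.     -0.766 ]]
[ 0.001  0.443 -0.    -0.021 -0.052  1.17 ]
```

Request:
arm_command(series=[0, 0.11, 0, 0, 0, 0.1, 0.8, 0, 0.22, 0, 0, 0, 0.3, 0.8, 0, 0.33, 0, -0.01, -0.03, 0.5, 0.8, 0, 0.44, 0, -0.02, -0.05, 0.7, 0.8, 0, 0.44, 0, -0.02, -0.05, 1, 0.8, 0, 0.44, 0, -0.02, -0.05, 1, 0.8])

```text
t: 8.43
eef_pos: [0.5425, 0.3965, 0.1229]
ee_rot: [3.134, -0.698, -1.798]
force: [-0.3, -0.7, 0.3]
width: 0.0699
gripper_force: 0.0
```

Run:
```python
from h import *
np.set_printoptions(precision=4,suppress=True)
s=arm.get_state();print(s["q"],s["eef_pos"],s["ee_rot"],s["force"])
Rt=tilt(-103.7,40)
G=np.array([.5279,.3317,.03]);z=Rt.as_matrix()[:,2]
print(move(G-.003*z,Rm=Rt))
t=arm.grab_frame("top");sc=arm.grab_frame("scene");cv2.imwrite("pics/t3.png",t);cv2.imwrite("pics/s3.png",sc)
tiles("pics/c3.png",[(t,80,130,280),(sc,210,60,180)])
```

```text
[ 1.0244  0.7979  0.2164  0.1971 -1.662  -1.3047] [0.5425 0.3965 0.1229] [ 3.1343 -0.6981 -1.7977] [-0.265  -0.7471  0.2828]
[-0.     0.     0.006 -0.088 -0.011  1.108]
```

View pics/c3.png

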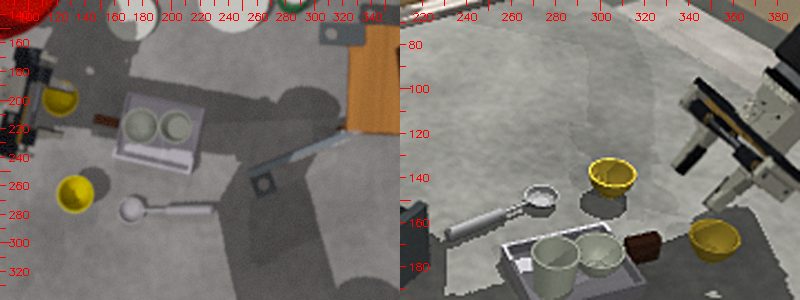

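The door is at about 1.94 rad, running from (322,222) to (255,248) in the top view. The gripper lines up behind the handle at top (107,213), clear of the yellow bowl at (113,198). I'll go in and grip.

Request:
arm_command(series=[0, 0, 0, -0.08, 0, 0.2, 0.8, 0, 0, 0, -0.08, 0, 0.4, 0.8, 0, 0, 0, -0.08, 0, 0.6, 0.8, 0, 0, 0, -0.08, 0, 0.8, 0.8, 0, 0, 0, -0.08, 0, 1, 0.8, 0, 0, 0, -0.08, 0, 1, 0.8])

```text
t: 9.28
eef_pos: [0.5304, 0.3417, 0.0466]
ee_rot: [3.142, -0.689, -1.804]
force: [0.6, -0.8, -0.1]
width: 0.0704
gripper_force: 0.0
```

Run:
```python
from h import *
np.set_printoptions(precision=4,suppress=True)
s=arm.get_state();print(s["q"],s["eef_pos"],s["force"])
Rt=tilt(-103.7,40)
G=np.array([.5279,.3317,.03]);z=Rt.as_matrix()[:,2]
print(move(G-.003*z,Rm=Rt))
```

```text
[ 1.0009  0.7966  0.0144  0.213  -1.4523 -1.3327] [0.5304 0.3417 0.0466] [ 0.6012 -0.7998 -0.0954]
[-0.002  0.006  0.003 -0.026  0.001  0.164]
```

Request:
arm_command(series=[0, 0, 0, -0.02, 0, 0.08, 0.8, 0, 0, 0, -0.02, 0, 0.16, 0.8, 0, 0, 0, -0.02, 0, 0.16, 0, 0, 0, 0, -0.02, 0, 0.16, 0, 0, 0, 0, -0.02, 0, 0.16, 0, 0, 0, 0, -0.02, 0, 0.16, 0, 0, 0, 0, -0.02, 0, 0.16, 0, 0, 0, 0, -0.02, 0, 0.16, 0], force=30)

```text
t: 10.28
eef_pos: [0.528, 0.334, 0.0308]
ee_rot: [-3.142, -0.691, -1.804]
force: [-0.1, 0.4, 0.5]
width: 0.0199
gripper_force: 30.0
```

Run:
```python
from h import *
np.set_printoptions(precision=4,suppress=True)
s=arm.get_state();print(s["q"],s["eef_pos"],s["force"],s["width"],s["gripper_force"])
```

```text
[ 0.9983  0.8056 -0.0129  0.2162 -1.4184 -1.3387] [0.528  0.334  0.0308] [-0.0795  0.3588  0.4947] 0.019931556315931284 29.998775124549866
```

Request:
arm_command(series=[0.003, 0, -0.003, 0.072, -0.054, 0.059, 0, 0.006, 0, -0.007, 0.143, -0.108, 0.119, 0, 0.008, 0, -0.01, 0.215, -0.162, 0.178, 0, 0.011, 0, -0.013, 0.287, -0.216, 0.237, 0, 0.014, 0, -0.017, 0.359, -0.269, 0.297, 0, 0.017, 0, -0.02, 0.43, -0.323, 0.356, 0, 0.019, 0, -0.024, 0.502, -0.377, 0.416, 0, 0.022, 0, -0.027, 0.574, -0.431, 0.475, 0])

```text
t: 11.28
eef_pos: [0.5529, 0.2508, 0.0308]
ee_rot: [3.141, -0.691, -1.749]
force: [-1.0, 4.8, 1.8]
width: 0.0202
gripper_force: 30.0
```

```bash
cat >> h.py <<'E'
O=np.array([.5812,-.218,0]);XC=np.array([-.068,-.9977,0]);YC=np.array([.9977,-.068,0])
def cab(x,y,z): return O+x*XC+y*YC+np.array([0,0,z])
E
python3 - <<'E'
from h import *
np.set_printoptions(precision=4,suppress=True)
s=arm.get_state();print(s["q"],s["eef_pos"],s["ee_rot"],s["force"],s["moment"],s["width"])
Rt=tilt(-93.9,39.6)
print(move(cab(-.303,0,.0306)-.003*Rt.as_matrix()[:,2]*[1,1,0],Rm=Rt))
E
```

```text
[ 0.9174  0.7501 -0.1701  0.3075 -1.2974 -1.2786] [0.5529 0.2508 0.0308] [ 3.1412 -0.691  -1.7488] [-0.9849  4.8155  1.8494] [ 3.2058  0.0774 -0.8268] 0.020184762046948697
[ 0.045  0.    -0.054  1.18  -0.774  0.979]
```

Request:
arm_command(series=[0.003, 0, -0.003, 0.074, -0.048, 0.061, 0, 0.006, 0, -0.007, 0.148, -0.097, 0.122, 0, 0.008, 0, -0.01, 0.222, -0.145, 0.184, 0, 0.011, 0, -0.013, 0.296, -0.194, 0.245, 0, 0.014, 0, -0.017, 0.37, -0.242, 0.306, 0, 0.017, 0, -0.02, 0.444, -0.291, 0.367, 0, 0.019, 0, -0.024, 0.518, -0.339, 0.429, 0, 0.022, 0, -0.027, 0.592, -0.388, 0.49, 0])

```text
t: 12.28
eef_pos: [0.5774, 0.1683, 0.0308]
ee_rot: [3.141, -0.691, -1.694]
force: [-2.5, 5.6, 0.9]
width: 0.0195
gripper_force: 30.0
```

Request:
arm_command(series=[0.003, 0, -0.003, 0.076, -0.043, 0.063, 0, 0.006, 0, -0.007, 0.152, -0.086, 0.126, 0, 0.008, 0, -0.01, 0.228, -0.129, 0.189, 0, 0.011, 0, -0.013, 0.304, -0.172, 0.252, 0, 0.014, 0, -0.017, 0.38, -0.216, 0.314, 0, 0.017, 0, -0.02, 0.456, -0.259, 0.377, 0, 0.019, 0, -0.024, 0.532, -0.302, 0.44, 0, 0.022, 0, -0.027, 0.608, -0.345, 0.503, 0])

```text
t: 13.28
eef_pos: [0.6019, 0.0857, 0.0308]
ee_rot: [3.14, -0.691, -1.638]
force: [-2.0, 4.8, 1.6]
width: 0.0199
gripper_force: 30.0
```

Run:
```python
from h import *
np.set_printoptions(precision=4,suppress=True)
s=arm.get_state();print(s["q"],s["eef_pos"],s["ee_rot"],s["force"],s["moment"],s["width"])
for x in(-.303,-.22):
  Rt=tilt(-93.9,39.6)
  print(move(cab(x,0,.0306)-.003*Rt.as_matrix()[:,2]*[1,1,0],Rm=Rt))
t=arm.grab_frame("top");sc=arm.grab_frame("scene");cv2.imwrite("pics/t4.png",t)
tiles("pics/c4.png",[(t,220,120,200),(sc,90,120,200)])
```

```text
[ 0.7071  0.6662 -0.429   0.5447 -1.0697 -1.1877] [0.6019 0.0857 0.0308] [ 3.1401 -0.6912 -1.6384] [-2.0193  4.8361  1.6394] [ 3.0438  0.3139 -0.7444] 0.019948906574304363
[ 0.001 -0.     0.    -0.005 -0.    -0.002]
[ 0.001 -0.     0.     0.635 -0.001  0.527]
```

View pics/c4.png

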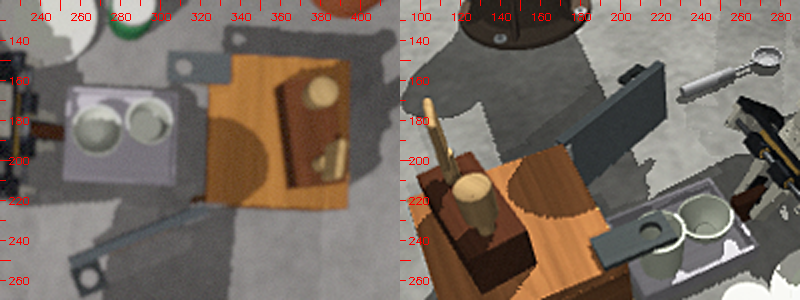

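Run:
```python
from h import *
t=cv2.imread("pics/t4.png")
for p in[(255,164),(309,165),(251,212),(308,212.5)]:
    q=plane("top",p,.024)-O;print(p,round(q@XC,4),round(q@YC,4))
q=[plane("top",p,.041)-O for p in[(236,184.5),(252,185.5)]];print([(round(v@XC,4),round(v@YC,4)) for v in q])
g=t.astype(int)
# tray edge profile along column means
for c0 in(260,300): print(c0,[int(v) for v in g[158:220,c0:c0+8].mean((1,2))])
```

```text
(255, 164) -0.2649 0.0619
(309, 165) -0.1132 0.0663
(251, 212) -0.2695 -0.0732
(308, 212.5) -0.1113 -0.0672
[(np.float64(-0.3142), np.float64(-0.0003)), (np.float64(-0.2701), np.float64(-0.001))]
260 [132, 133, 130, 117, 102, 123, 157, 166, 164, 175, 186, 191, 190, 190, 192, 193, 188, 182, 179, 176, 170, 157, 145, 138, 136, 138, 138, 136, 137, 132, 127, 124, 115, 106, 101, 97, 101, 112, 127, 129, 124, 120, 121, 120, 121, 122, 120, 119, 120, 123, 126, 127, 113, 92, 80, 81, 82, 84, 84, 87, 84, 88]
300 [113, 112, 113, 113, 112, 101, 88, 92, 102, 107, 106, 113, 126, 138, 145, 152, 155, 157, 159, 159, 154, 151, 142, 127, 111, 103, 106, 105, 108, 111, 111, 117, 117, 114, 114, 114, 112, 113, 112, 112, 112, 113, 113, 112, 114, 116, 118, 118, 116, 113, 113, 113, 114, 110, 101, 87, 79, 81, 81, 79, 80, 80]
```

Request:
arm_command(series=[0, 0, 0, 0.077, 0, 0.064, 0, 0, 0, 0, 0.154, 0, 0.127, 0, 0, 0, 0, 0.231, 0, 0.191, 0, 0, 0, 0, 0.308, 0, 0.255, 0, 0, 0, 0, 0.385, 0, 0.319, 0, 0, 0, 0, 0.462, 0, 0.382, 0, 0, 0, 0, 0.539, 0, 0.446, 0, 0, 0, 0, 0.616, 0, 0.51, 0])

```text
t: 14.38
eef_pos: [0.5962, 0.006, 0.0308]
ee_rot: [3.14, -0.691, -1.639]
force: [0.7, 4.7, 1.9]
width: 0.0199
gripper_force: 30.0
```

Run:
```python
from h import *
np.set_printoptions(precision=4,suppress=True)
s=arm.get_state();print(s["q"],s["eef_pos"],s["ee_rot"],s["force"],s["moment"],s["width"])
for x in(-.12,-.1165):
  Rt=tilt(-93.9,39.6)
  print(move(cab(x,0,.0306)-.003*Rt.as_matrix()[:,2]*[1,1,0],Rm=Rt))
t=arm.grab_frame("top");cv2.imwrite("pics/t5.png",t)
for p in [(0,0)]: pass
```

```text
[ 0.5989  0.6219 -0.5509  0.6459 -0.9799 -1.1944] [0.5962 0.006  0.0308] [ 3.1403 -0.6909 -1.6391] [0.6672 4.715  1.8513] [ 3.1025 -0.3798 -0.0469] 0.01989373809566387
[ 0.001  0.    -0.     0.79  -0.004  0.656]
[ 0.001  0.    -0.     0.817 -0.004  0.678]
```

Request:
arm_command(series=[0, 0, 0, 0.077, 0, 0.064, 0, 0, 0, 0, 0.154, 0, 0.127, 0, 0, 0, 0, 0.231, 0, 0.191, 0, 0, 0, 0, 0.308, 0, 0.255, 0, 0, 0, 0, 0.385, 0, 0.319, 0, 0, 0, 0, 0.462, 0, 0.382, 0, 0, 0, 0, 0.539, 0, 0.446, 0, 0, 0, 0, 0.616, 0, 0.51, 0])

```text
t: 15.42
eef_pos: [0.5908, -0.0733, 0.0308]
ee_rot: [3.14, -0.691, -1.639]
force: [0.3, 6.1, 2.1]
width: 0.0196
gripper_force: 30.0
```

Request:
arm_command(series=[0, 0, 0, 0.04, 0, 0.033, 0, 0, 0, 0, 0.08, 0, 0.066, 0, 0, 0, 0, 0.12, 0, 0.099, 0, 0, 0, 0, 0.15, 0, 0.124, 0, 0, 0, 0, 0.15, 0, 0.124, 0])

```text
t: 16.05
eef_pos: [0.5892, -0.093, 0.0308]
ee_rot: [3.14, -0.692, -1.639]
force: [3.2, 0.5, 0.5]
width: 0.0201
gripper_force: 30.0
```

Run:
```python
from h import *
np.set_printoptions(precision=4,suppress=True)
s=arm.get_state();print(s["q"],s["eef_pos"],s["ee_rot"],s["force"],s["moment"],s["width"])
print((s["eef_pos"]-O)@XC+.0019,(s["eef_pos"]-O)@YC)
```

```text
[ 0.432   0.5791 -0.675   0.8099 -0.8812 -1.2072] [ 0.5892 -0.093   0.0308] [ 3.1399 -0.6915 -1.6391] [3.2177 0.4552 0.4753] [ 1.9723 -1.305   0.9504] 0.020084368455596427
-0.12333580855698921 -0.00046969253911440895
```

Request:
arm_command(series=[0, 0, 0, 0.012, 0, 0.01, 0, 0, 0, 0, 0.023, 0, 0.019, 0, 0, 0, 0, 0.035, 0, 0.029, 0, 0, 0, 0, 0.046, 0, 0.038, 0])

```text
t: 16.55
eef_pos: [0.5892, -0.098, 0.0308]
ee_rot: [3.141, -0.691, -1.639]
force: [-0.2, 7.2, 3.2]
width: 0.0199
gripper_force: 30.0
```

Request:
arm_command(series=[0, 0, 0, 0.012, 0, 0.01, 0, 0, 0, 0, 0.019, 0, 0.016, 0, 0, 0, 0, 0.019, 0, 0.016, 0])

```text
t: 16.92
eef_pos: [0.589, -0.1006, 0.0308]
ee_rot: [3.141, -0.691, -1.639]
force: [1.5, 5.2, 3.2]
width: 0.0199
gripper_force: 30.0
```

Request:
arm_command(series=[0, 0, 0, 0.008, 0, 0.006, 0, 0, 0, 0, 0.015, 0, 0.013, 0, 0, 0, 0, 0.015, 0, 0.013, 0])

```text
t: 17.3
eef_pos: [0.5889, -0.1025, 0.0308]
ee_rot: [3.141, -0.691, -1.639]
force: [2.1, 5.0, 2.3]
width: 0.0195
gripper_force: 30.0
```

Request:
arm_command(series=[0, 0, 0, 0.008, 0, 0.006, 0, 0, 0, 0, 0.015, 0, 0.013, 0, 0, 0, 0, 0.015, 0, 0.013, 0])

```text
t: 17.68
eef_pos: [0.5889, -0.1039, 0.0308]
ee_rot: [3.141, -0.69, -1.638]
force: [-1.6, 11.3, 5.9]
width: 0.0196
gripper_force: 30.0
```

Force is rising, so the stop is near; a little more.

Request:
arm_command(series=[0, 0, 0, 0.008, 0, 0.006, 0, 0, 0, 0, 0.015, 0, 0.013, 0, 0, 0, 0, 0.015, 0, 0.013, 0])

```text
t: 18.05
eef_pos: [0.589, -0.1041, 0.0308]
ee_rot: [-3.141, -0.688, -1.637]
force: [-10.7, 26.5, 13.7]
width: 0.0197
gripper_force: 30.0
```

Run:
```python
from h import *
np.set_printoptions(precision=4,suppress=True)
s=arm.get_state();print(s["eef_pos"],s["force"],s["moment"],(s["eef_pos"]-O)@XC+.0019)
t=arm.grab_frame("top");sc=arm.grab_frame("scene");cv2.imwrite("pics/t6.png",t);cv2.imwrite("pics/s6.png",sc)
tiles("pics/c5.png",[(t,220,120,160),(sc,90,100,200)])
```

```text
[ 0.589  -0.1041  0.0308] [-10.6555  26.4627  13.6628] [ 6.4964  3.4559 -3.3348] -0.11230792854640681
```

View pics/c5.png

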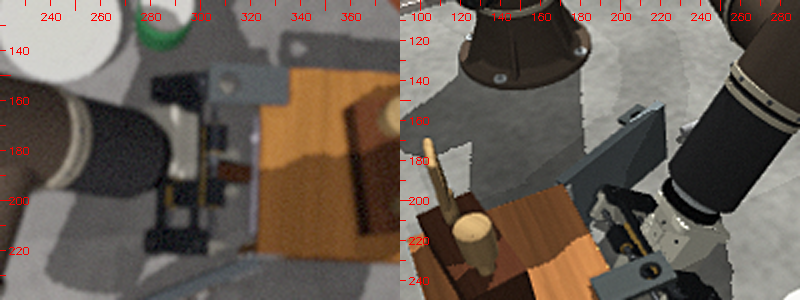

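Run:
```python
from h import *
t=cv2.imread("pics/t6.png").astype(int)
for r in(168,175,200,208,214):
    q=[round(float((plane("top",(c,r),.024)-O)@XC),4) for c in(316,326)]
    print(r,[int(v) for v in t[r,312:328].mean(1)],q)
for x in(-.081,-.086): print(proj("top",[cab(x,.05,.024),cab(x,-.05,.024)]))
```

```text
168 [83, 81, 81, 77, 80, 82, 82, 75, 78, 97, 108, 97, 97, 114, 118, 121] [-0.0932, -0.0651]
175 [81, 73, 83, 78, 79, 75, 73, 87, 123, 157, 160, 134, 108, 109, 121, 123] [-0.0926, -0.0645]
200 [86, 81, 82, 76, 83, 76, 80, 79, 94, 113, 102, 80, 71, 85, 79, 82] [-0.0902, -0.0623]
208 [85, 81, 82, 82, 79, 78, 73, 86, 107, 111, 94, 74, 70, 79, 80, 75] [-0.0894, -0.0615]
214 [86, 86, 88, 87, 87, 88, 81, 82, 82, 80, 63, 72, 77, 79, 77, 76] [-0.0888, -0.061]
[[320.24514132 171.28544437]
 [319.06143222 206.84188734]]
[[318.4700676  171.20021209]
 [317.27182791 206.75860922]]
```

The tray's rear wall edge is at column 319.4, with 319–320 predicted for fully in, and the push has met the stop. I'll release and withdraw.

Request:
arm_command(series=[0, 0, 0, 0, 0, 0, 0.5, 0, 0, 0, 0, 0, 0, 0.5, 0, 0, 0, 0, 0, 0, 0.5, 0, 0, 0, 0, 0, 0, 0.5, 0, 0, 0, 0, 0, -0.2, 0.5, 0, 0, 0, 0, 0, -0.5, 0.5, 0, 0, 0, 0, 0, -1, 0.5, 0, 0, 0, 0, 0, -1, 0.5])

```text
t: 19.15
eef_pos: [0.5951, -0.0407, 0.1099]
ee_rot: [-3.137, -0.688, -1.64]
force: [-0.1, -1.0, 0.1]
width: 0.044
gripper_force: 0.0
```

Request:
arm_command(series=[0, 0, 0, 0, 0, -0.5, 0, 0, 0, 0, 0, 0, -0.9, 0, 0, 0, 0, 0, 0, -0.9, 0])

```text
t: 19.52
eef_pos: [0.5982, 0.0155, 0.1784]
ee_rot: [-3.139, -0.689, -1.64]
force: [-0.4, -1.2, -0.9]
width: 0.0192
gripper_force: 0.0
```

Run:
```python
from h import *
np.set_printoptions(precision=4,suppress=True)
s=arm.get_state();print(s["q"],s["eef_pos"],s["ee_rot"],s["force"])
t=arm.grab_frame("top");sc=arm.grab_frame("scene");cv2.imwrite("pics/t7.png",t);cv2.imwrite("pics/s7.png",sc)
```

```text
[ 0.627   0.4488 -0.4139  0.5435 -1.2425 -1.0166] [0.5982 0.0155 0.1784] [-3.1388 -0.689  -1.6401] [-0.4343 -1.2461 -0.9303]
```

Run:
```python
from h import *
np.set_printoptions(precision=4,suppress=True)
a,b=[plane("top",p,.148) for p in[(255,251.5),(322.5,223.5)]]
d=a-b;th=np.degrees(np.arctan2(d[1],d[0]));print(a,b,np.linalg.norm(d),th)
H=cab(-.09,-.095,0);print(H)
def P(th,dd,n,z):
    c,s=np.cos(np.radians(th)),np.sin(np.radians(th));return H+dd*np.array([c,s,0])-n*np.array([s,-c,0])+[0,0,z]
A=P(th,.11,.007,.20);Rt=tilt(th-180,0);print(A,move(A,Rm=Rt))
t=cv2.imread("pics/t7.png");tiles("pics/c6.png",[(t,220,130,200),(cv2.imread("pics/s7.png"),90,100,200)])
```

```text
[0.4221 0.0464 0.148 ] [ 0.4878 -0.1235  0.148 ] 0.18216099487800472 111.1410221866334
[ 0.4925 -0.1217  0.    ]
[ 0.4463 -0.0217  0.2   ] [ 0.098 -0.433 -0.268  0.499  1.472  0.107]
```

View pics/c6.png

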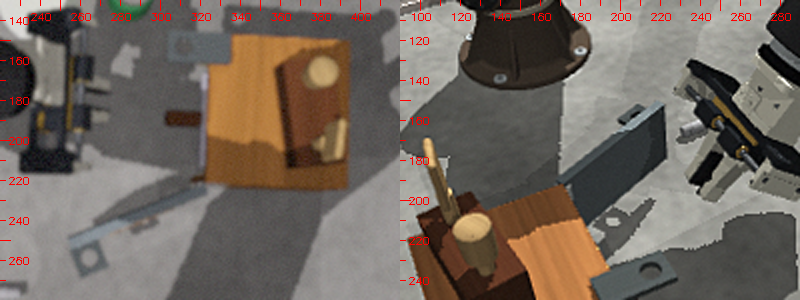

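Tray fully in, its handle outside at top (311,189). The door stands at its stop, from (322,223) to (255,251). I'll straddle its top edge with the fingers.

Request:
arm_command(series=[0.02, -0.09, -0.055, 0.2, 0.15, -0.2, 0.5, 0.04, -0.18, -0.11, 0.44, 0.3, -0.18, 0.5, 0.06, -0.27, -0.165, 0.44, 0.45, -0.18, 0.5, 0.08, -0.36, -0.22, 0.44, 0.6, -0.18, 0.5, 0.098, -0.433, -0.268, 0.44, 0.74, -0.18, 0.5, 0.098, -0.433, -0.268, 0.44, 0.74, -0.18, 0.5])

```text
t: 20.38
eef_pos: [0.5205, -0.0057, 0.2186]
ee_rot: [-3.14, 0.002, -1.205]
force: [0.7, 0.1, 0.5]
width: 0.0439
gripper_force: 0.0
```

```bash
cat >> h.py <<'E'
H=cab(-.09,-.095,0)
def PD(th,dd,n,z):
    c,s=np.cos(np.radians(th)),np.sin(np.radians(th));return H+dd*np.array([c,s,0])-n*np.array([s,-c,0])+[0,0,z]
E
python3 - <<'E'
from h import *
np.set_printoptions(precision=4,suppress=True)
s=arm.get_state();print(s["q"],s["eef_pos"],s["ee_rot"],s["force"],s["width"])
print(move(PD(111.2,.11,.007,.20),Rm=tilt(111.2-180,0)))
E
```

```text
[ 0.3653  0.127  -0.3691 -0.0017 -1.0736  0.0014] [ 0.5205 -0.0057  0.2186] [-3.1405  0.0015 -1.2049] [0.6649 0.0557 0.548 ] 0.04392284818992227
[-0.001  0.001 -0.003 -0.116  0.751  0.185]
```

Request:
arm_command(series=[0, 0, 0, -0.06, 0.38, 0, 0.5, 0, 0, 0, -0.12, 0.75, 0, 0.5, 0, 0, 0, -0.12, 0.75, 0.18, 0.5, 0, 0, 0, -0.12, 0.75, 0.18, 0.5])

```text
t: 20.88
eef_pos: [0.446, -0.0202, 0.1992]
ee_rot: [3.139, -0.001, -1.202]
force: [-0.2, 0.0, 0.4]
width: 0.0436
gripper_force: 0.0
```

Run:
```python
from h import *
np.set_printoptions(precision=4,suppress=True)
s=arm.get_state();print(s["q"],s["eef_pos"],s["ee_rot"],s["force"],s["width"])
print(move(PD(111.2,.11,.007,.125),Rm=tilt(111.2-180,0)))
t=arm.grab_frame("scene");cv2.imwrite("pics/s8.png",t);tiles("pics/c7.png",[(t,130,100,130),(arm.grab_frame("top"),230,170,120)])
```

```text
[ 0.3995  0.0175 -0.5398  0.0009 -1.0165 -0.0313] [ 0.446  -0.0202  0.1992] [ 3.1386 -0.0009 -1.2021] [-0.2181  0.0085  0.3651] 0.04361508953172928
[ 0.002 -0.001 -0.001  0.014  0.001  0.742]
```

View pics/c7.png

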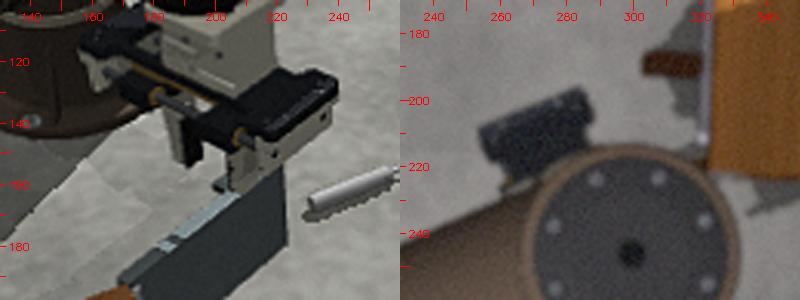

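Request:
arm_command(series=[0, 0, 0, 0, 0, 0.15, 0.5, 0, 0, 0, 0, 0, 0.25, 0.5, 0, 0, 0, 0, 0, 0.35, 0.5])

```text
t: 21.35
eef_pos: [0.4476, -0.0193, 0.1654]
ee_rot: [-3.141, 0.0, -1.201]
force: [0.1, 0.3, 1.0]
width: 0.0438
gripper_force: 0.0
```

Request:
arm_command(series=[0, 0, 0, 0, 0, 0.15, 0.5, 0, 0, 0, 0, 0, 0.3, 0.5, 0, 0, 0, 0, 0, 0.4, 0.5, 0, 0, 0, 0, 0, 0.4, 0.5])

```text
t: 21.85
eef_pos: [0.447, -0.0195, 0.1252]
ee_rot: [3.141, 0.0, -1.201]
force: [0.1, 0.0, -0.1]
width: 0.0434
gripper_force: 0.0
```

Request:
arm_command(series=[0, 0, 0.056, 0, -0.096, 0, 0.5, 0, 0, 0.111, 0.005, -0.192, 0, 0.5, 0, 0, 0.167, 0.02, -0.287, 0, 0.5, 0, 0, 0.222, 0.042, -0.38, 0, 0.5, 0, 0, 0.278, 0.073, -0.472, 0, 0.5, 0, 0, 0.333, 0.112, -0.559, 0, 0.5, 0, 0, 0.389, 0.159, -0.644, 0, 0.5, 0, 0, 0.444, 0.212, -0.723, 0, 0.5])

```text
t: 22.85
eef_pos: [0.5228, -0.0128, 0.1264]
ee_rot: [-3.141, 0.001, -1.901]
force: [-1.4, 0.3, -0.2]
width: 0.0437
gripper_force: 0.5
```

Request:
arm_command(series=[0, 0, 0.056, 0, -0.096, 0, 0.5, 0, 0, 0.111, 0.005, -0.192, 0, 0.5, 0, 0, 0.167, 0.02, -0.287, 0, 0.5, 0, 0, 0.222, 0.042, -0.38, 0, 0.5, 0, 0, 0.278, 0.073, -0.472, 0, 0.5, 0, 0, 0.333, 0.112, -0.559, 0, 0.5, 0, 0, 0.389, 0.159, -0.644, 0, 0.5, 0, 0, 0.444, 0.212, -0.723, 0, 0.5])

```text
t: 23.85
eef_pos: [0.5848, -0.0561, 0.1266]
ee_rot: [-3.142, 0.002, -2.598]
force: [0.4, 1.1, 0.2]
width: 0.0439
gripper_force: 0.5
```

Run:
```python
from h import *
np.set_printoptions(precision=4,suppress=True)
s=arm.get_state();print(s["q"],s["eef_pos"],s["ee_rot"],s["force"],s["width"])
t=arm.grab_frame("top");cv2.imwrite("pics/t9.png",t);cv2.imwrite("pics/s9.png",arm.grab_frame("scene"))
```

```text
[ 0.2365  0.322  -0.3448 -0.0008 -0.9019 -1.2632] [ 0.5848 -0.0561  0.1266] [-3.1416  0.0022 -2.598 ] [0.3964 1.1239 0.2447] 0.04388381721093375
```

Request:
arm_command(series=[0, 0, 0, 0, 0, -0.5, 0.5, 0, 0, 0, 0, 0, -0.8, 0.5, 0, 0, 0, 0, 0, -0.8, 0.3, 0, 0, 0, 0, 0.5, -0.8, 0, 0, 0, 0, 0, 0.8, -0.8, 0, 0, 0, 0, 0, 0.8, -0.8, 0, 0, 0, 0, 0, 0.8, -0.4, 0, 0, 0, 0, 0, 0.8, 0, 0])

```text
t: 24.95
eef_pos: [0.5427, 0.012, 0.1251]
ee_rot: [3.142, 0.002, -2.594]
force: [0.9, 0.8, 0.4]
width: 0.0001
gripper_force: 0.0
```

Run:
```python
from h import *
np.set_printoptions(precision=4,suppress=True)
s=arm.get_state();print(s["q"],s["eef_pos"],s["ee_rot"],s["force"],s["width"])
p=s["eef_pos"]-H;th=np.radians(180)+s["ee_rot"][2];print(np.degrees(th))
e=np.array([np.cos(th),np.sin(th),0]);tn=np.array([-e[1],e[0],0]);print(p@e,p@tn)
for f in(15,0,-3.9): print(f,move(PD(f,.11,.037,.125),Rm=tilt(f-180,0)))
```

```text
[ 0.383   0.2573 -0.4445 -0.0006 -0.8665 -1.4059] [0.5427 0.012  0.1251] [ 3.1416  0.0024 -2.5941] [0.9199 0.7707 0.3518] 0.00014786370289366946
31.368434008687494
0.11250045309028822 0.08809881846724571
15 [ 0.     0.002  0.182 -0.035 -0.836  0.001]
0 [ 0.     0.002  0.349 -0.007 -1.138  0.001]
-3.9 [ 0.001  0.001  0.392  0.013 -1.214  0.001]
```

Request:
arm_command(series=[0, 0, 0.04, -0.01, -0.2, 0, 0, 0, 0, 0.08, -0.02, -0.35, 0, 0, 0, 0, 0.11, -0.03, -0.5, 0, 0, 0, 0, 0.14, -0.03, -0.62, 0, 0, 0, 0, 0.16, -0.035, -0.73, 0, 0, 0, 0, 0.18, -0.035, -0.836, 0, 0])

```text
t: 25.7
eef_pos: [0.5894, -0.058, 0.1262]
ee_rot: [3.141, 0.002, -2.88]
force: [-0.7, 1.2, 0.4]
width: 0.0008
gripper_force: 0.6
```

Request:
arm_command(series=[0, 0, 0.04, -0.015, -0.07, 0, 0, 0, 0, 0.08, -0.03, -0.14, 0, 0, 0, 0, 0.12, -0.045, -0.21, 0, 0, 0, 0, 0.167, -0.058, -0.29, 0, 0, 0, 0, 0.167, -0.058, -0.297, 0, 0])

```text
t: 26.32
eef_pos: [0.6022, -0.0853, 0.1259]
ee_rot: [3.141, 0.001, -3.141]
force: [-0.6, -0.3, -0.9]
width: 0.0006
gripper_force: 0.0
```

Run:
```python
from h import *
np.set_printoptions(precision=4,suppress=True)
s=arm.get_state();print(s["eef_pos"],s["ee_rot"],s["force"],s["width"])
print(move(PD(-3.9,.11,.035,.125),Rm=tilt(-3.9-180,0)))
t=arm.grab_frame("top");cv2.imwrite("pics/t10.png",t);sc=arm.grab_frame("scene");cv2.imwrite("pics/s10.png",sc)
```

```text
[ 0.6022 -0.0853  0.1259] [ 3.1409  0.0006 -3.1412] [-0.5884 -0.2535 -0.8719] 0.0005697950804398042
[ 0.     0.     0.044 -0.024 -0.09   0.009]
```

Request:
arm_command(series=[0, 0, 0.02, -0.01, -0.03, 0, 0, 0, 0, 0.044, -0.02, -0.06, 0, 0, 0, 0, 0.044, -0.02, -0.09, 0, 0, 0, 0, 0.044, -0.02, -0.09, 0, 0])

```text
t: 26.92
eef_pos: [0.6043, -0.0939, 0.126]
ee_rot: [3.141, 0.001, 3.074]
force: [-0.4, 0.3, 0.4]
width: 0.0003
gripper_force: 0.0
```

Request:
arm_command(series=[0, 0, 0, 0, -0.01, 0, 0, 0, 0, 0, 0, -0.02, 0, 0, 0, 0, 0, 0, -0.03, 0, 0, 0, 0, 0, 0, -0.03, 0, 0])

```text
t: 27.42
eef_pos: [0.6043, -0.0963, 0.126]
ee_rot: [3.14, 0.001, 3.074]
force: [1.0, 2.5, 0.0]
width: 0.0004
gripper_force: 1.4
```

Request:
arm_command(series=[0, 0, 0, 0, -0.015, 0, 0, 0, 0, 0, 0, -0.03, 0, 0, 0, 0, 0, 0, -0.03, 0, 0])

```text
t: 27.8
eef_pos: [0.6044, -0.0967, 0.126]
ee_rot: [3.137, 0.002, 3.074]
force: [-0.4, 17.3, 2.6]
width: 0.0004
gripper_force: 8.7
```

Request:
arm_command(series=[0, 0, 0, 0, -0.015, 0, 0, 0, 0, 0, 0, -0.03, 0, 0, 0, 0, 0, 0, -0.03, 0, 0])

```text
t: 28.18
eef_pos: [0.6044, -0.097, 0.126]
ee_rot: [3.134, 0.003, 3.075]
force: [-2.8, 30.9, 5.6]
width: 0.0007
gripper_force: 16.0
```

Request:
arm_command(series=[0, 0, 0, 0, 0.15, 0, 0, 0, 0, 0, 0, 0.5, 0, 0, 0, 0, 0, 0, 0.5, -0.5, 0, 0, 0, 0, 0, 0.5, -1, 0, 0, 0, 0, 0, 0.5, -1, 0.6])

```text
t: 28.8
eef_pos: [0.609, -0.053, 0.2307]
ee_rot: [3.14, 0.008, 3.074]
force: [0.3, 0.5, 0.4]
width: 0.006
gripper_force: 0.0
```

Request:
arm_command(series=[0, 0, 0, 0, 0, -0.5, 0.6, 0, 0, 0, 0, 0, -1, 0.6, 0, 0, 0, 0, 0, -1, 0.6])

```text
t: 29.18
eef_pos: [0.6083, -0.0534, 0.33]
ee_rot: [3.14, 0.008, 3.073]
force: [-1.3, -0.3, -1.4]
width: 0.0348
gripper_force: 0.0
```

Run:
```python
from h import *
np.set_printoptions(precision=4,suppress=True)
s=arm.get_state();print(s["eef_pos"],s["ee_rot"],s["force"],s["width"])
print(move([.6137,-.2437,.326]))
t=arm.grab_frame("top");cv2.imwrite("pics/t11.png",t);sc=arm.grab_frame("scene");cv2.imwrite("pics/s11.png",sc)
tiles("pics/c8.png",[(t,260,120,160),(sc,90,140,160)])
```

```text
[ 0.6083 -0.0534  0.33  ] [3.1404 0.0075 3.0734] [-1.3122 -0.2563 -1.4159] 0.034782121483771744
[ 0.     0.     0.    -0.184 -1.895  0.039]
```

View pics/c8.png

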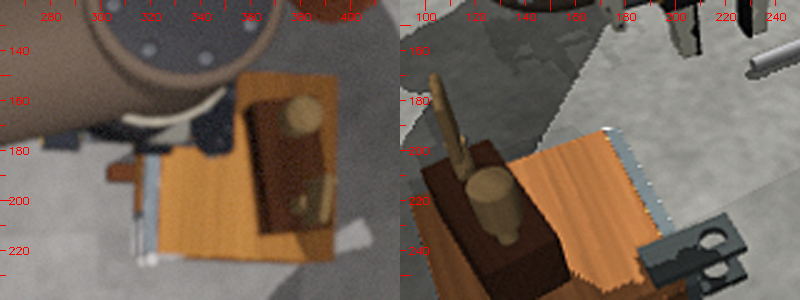

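The door is shut: its eye sits right below the cabinet's eye at scene (215,235)/(217,248), and the front strip is flush. Next, the round-headed peg.

Request:
arm_command(series=[0, 0, 0, -0.05, -0.48, 0, 0.65, 0, 0, 0, -0.09, -0.95, 0, 0.65, 0, 0, 0, -0.09, -0.95, 0, 0.65])

```text
t: 29.65
eef_pos: [0.6083, -0.151, 0.3233]
ee_rot: [3.141, -0.003, 3.07]
force: [1.0, 1.1, -0.1]
width: 0.0571
gripper_force: 0.0
```

Request:
arm_command(series=[0, 0, 0, -0.05, -0.48, 0, 0.65, 0, 0, 0, -0.09, -0.95, 0, 0.65, 0, 0, 0, -0.09, -0.95, 0, 0.65])

```text
t: 30.02
eef_pos: [0.6111, -0.2458, 0.3234]
ee_rot: [3.141, -0.003, 3.071]
force: [0.4, 0.9, -0.2]
width: 0.0571
gripper_force: 0.0
```

Run:
```python
from h import *
np.set_printoptions(precision=4,suppress=True)
s=arm.get_state();print(s["eef_pos"],s["ee_rot"],s["force"],s["width"])
print(move([.6137,-.2437,.253]))
sc=arm.grab_frame("scene");cv2.imwrite("pics/s12.png",sc)
tiles("pics/c9.png",[(sc,80,110,140),(cv2.imread("pics/s11.png"),80,150,120)])
```

```text
[ 0.6111 -0.2458  0.3234] [ 3.1407 -0.0029  3.0705] [ 0.389   0.9416 -0.2155] 0.05708132918459015
[ 0.     0.     0.    -0.027  0.022  0.704]
```

View pics/c9.png

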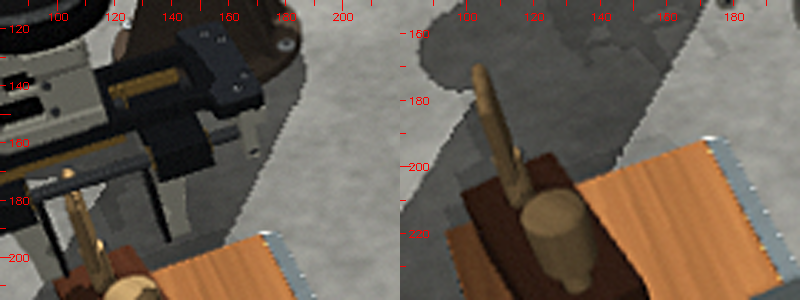

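Request:
arm_command(series=[0, 0, 0, -0.03, 0.02, 0.15, 0.65, 0, 0, 0, -0.03, 0.02, 0.3, 0.65, 0, 0, 0, -0.03, 0.02, 0.4, 0.65, 0, 0, 0, -0.03, 0.02, 0.4, 0.65])

```text
t: 30.58
eef_pos: [0.6147, -0.2413, 0.2845]
ee_rot: [3.141, -0.001, 3.074]
force: [-0.2, 0.2, 0.8]
width: 0.0569
gripper_force: 0.0
```

Request:
arm_command(series=[0, 0, 0, 0, 0, 0.1, 0.65, 0, 0, 0, 0, 0, 0.2, 0.65, 0, 0, 0, 0, 0, 0.3, 0.65, 0, 0, 0, 0, 0, 0.3, 0.65])

```text
t: 31.08
eef_pos: [0.6146, -0.2417, 0.2545]
ee_rot: [3.14, -0.001, 3.073]
force: [-0.3, 0.3, 0.2]
width: 0.0572
gripper_force: 0.0
```

Request:
arm_command(series=[0, 0, 0, 0, 0, 0, 0, 0, 0, 0, 0, 0, 0, 0, 0, 0, 0, 0, 0, 0, 0, 0, 0, 0, 0, 0, 0, 0, 0, 0, 0, 0, 0, 0, 0], force=25)

```text
t: 31.7
eef_pos: [0.6152, -0.2425, 0.2562]
ee_rot: [-3.141, 0.001, 3.073]
force: [-0.3, -5.2, 1.7]
width: 0.0336
gripper_force: 24.9
```

Run:
```python
from h import *
np.set_printoptions(precision=4,suppress=True)
s=arm.get_state();print(s["eef_pos"],s["ee_rot"],s["force"],s["moment"],s["width"],s["gripper_force"])
```

```text
[ 0.6152 -0.2425  0.2562] [-3.1415  0.0013  3.0735] [-0.3381 -5.2133  1.6799] [-2.0703 -0.0387 -0.0402] 0.03356719224218398 24.89765671399482
```

Request:
arm_command(series=[0, 0, 0, 0, 0, -0.1, 0, 0, 0, 0, 0, 0, -0.25, 0, 0, 0, 0, 0, 0, -0.4, 0, 0, 0, 0, 0, 0, -0.55, 0, 0, 0, 0, 0, 0, -0.7, 0, 0, 0, 0, 0, 0, -0.7, 0])

```text
t: 32.45
eef_pos: [0.6156, -0.2418, 0.3277]
ee_rot: [3.141, 0.004, 3.074]
force: [0.4, 0.2, -1.6]
width: 0.0333
gripper_force: 24.8
```

Run:
```python
from h import *
np.set_printoptions(precision=4,suppress=True)
s=arm.get_state();print(s["q"],s["eef_pos"],s["ee_rot"],s["force"],s["moment"],s["width"],s["gripper_force"])
# better eye centre: bright hole seen in the first and the last pictures
for n,f,c in(("top","pics/top0.png",(312,153)),("scene","pics/scene0.png",(215,235)),("scene","pics/s12.png",(215,235)),("top","pics/t12.png",(312,153))):
    g=cv2.imread(f,0)
    if g is None: continue
    x,y=c;w=g[y-8:y+9,x-8:x+9].astype(float)
    print(n,f);print(w[::1].astype(int)[2:15,2:15] if f.endswith("0.png") else '')
print(move([.665,-.1005,.33]))
```

```text
[-0.0806  0.2987  0.1035 -0.0008 -1.3719 -1.5578] [ 0.6156 -0.2418  0.3277] [3.1409 0.0037 3.0739] [ 0.4295  0.1501 -1.6283] [ 0.0649 -0.1325 -0.037 ] 0.0333226993801447 24.819074239348993
top pics/top0.png
[[ 82  84  87  78  81  81  82  79  85  86  83  84  86]
 [ 87  87  81  82  83  77  81  83  80  80  83  83  77]
 [ 85  84  88  89  93  98  93  88  85  78  80  86  83]
 [ 82  85  95 108 114 116 117 112 102  92  82  86  77]
 [ 86  94 108 119 123 125 127 118 116  97  85  81  85]
 [ 82 100 114 125 126 123 124 126 125 115  91  78  81]
 [ 82  94 114 123 131 128 127 128 124 116  94  80  81]
 [ 84  89 111 125 127 129 123 130 128 112  92  79  89]
 [ 83  83 105 119 117 131 128 129 124 107  86  79  79]
 [ 84  80  87 108 117 119 120 119 112  99  89  82  82]
 [ 88  79  88  92  98 101 105 104  94  90  84  83  83]
 [ 84  86  83  80  86  88  87  85  87  85  77  85  86]
 [ 81  84  84  82  84  80  80  84  82  83  83  80  86]]
scene pics/scene0.png
[[106  79  76  79  80  85  86  85  86  84  82  80  76]
 [ 76  76  82  83  84  80  71  79  78  80  83  83  80]
 [ 80  84  75  66  48  35  33  32  37  53  78  85  84]
 [ 83  72  41  20  19  25  34  28  21  18  44  78  86]
 [ 79  48  18  32  57  74  97  83  79  49  17  51  79]
 [ 69  22  40  92 152 158 152 151 156 139  63  29  78]
 [ 59  44 120 157 154 145 143 146 145 151 137  62  76]
 [ 61 120 156 154 145 143 141 142 143 148 157  98  83]
 [ 70 142 159 153 149 142 142 143 146 149 127  82  78]
 [ 75 101 137 152 151 152 148 144 146 126  78  78  86]
 [ 78  76  84 118 140 142 142 128 112  82  78  82  86]
 [ 83  80  74  73  72  70  71  73  78  83  85  89  82]
 [ 80  79  79  81  81  84  82  84  87  82  81  79  54]]
scene pics/s12.png

[ 0.     0.     0.    -0.397  1.444 -0.021][ WARN:0@0.032] global loadsave.cpp:275 findDecoder imread_('pics/t12.png'): can't open/read file: check file path/integrity
```

Request:
arm_command(series=[0, 0, 0, -0.1, 0.36, 0, 0, 0, 0, 0, -0.2, 0.72, 0, 0, 0, 0, 0, -0.2, 0.72, 0, 0])

```text
t: 32.83
eef_pos: [0.6403, -0.1691, 0.3249]
ee_rot: [3.14, -0.0, 3.076]
force: [0.2, -0.6, -1.5]
width: 0.0328
gripper_force: 24.8
```

Request:
arm_command(series=[0, 0, 0, -0.1, 0.36, 0.1, 0, 0, 0, 0, -0.2, 0.72, 0.2, 0, 0, 0, 0, -0.2, 0.72, 0.3, 0, 0, 0, 0, -0.2, 0.72, 0.3, 0, 0, 0, 0, -0.2, 0.72, 0.3, 0])

```text
t: 33.45
eef_pos: [0.6646, -0.102, 0.2963]
ee_rot: [3.141, 0.001, 3.073]
force: [1.4, 0.4, -1.3]
width: 0.0331
gripper_force: 24.8
```

Run:
```python
from h import *
np.set_printoptions(precision=4,suppress=True)
s=arm.get_state();print(s["eef_pos"],s["ee_rot"],s["force"],s["moment"])
sc=arm.grab_frame("scene");cv2.imwrite("pics/s13.png",sc)
p=s["eef_pos"];tip=p-[0,0,.1];print("tip,neck px",proj("scene",[tip,tip+[0,0,.07],tip+[0,0,.016]]))
tiles("pics/c10.png",[(sc,185,185,64),(sc,150,130,140)])
```

```text
[ 0.6646 -0.102   0.2963] [3.141  0.0011 3.0727] [ 1.3942  0.3981 -1.2875] [ 0.0224 -0.1813  0.0333]
tip,neck px [[212.9446 222.0804]
 [210.5939 197.503 ]
 [212.4345 216.7793]]
```

View pics/c10.png

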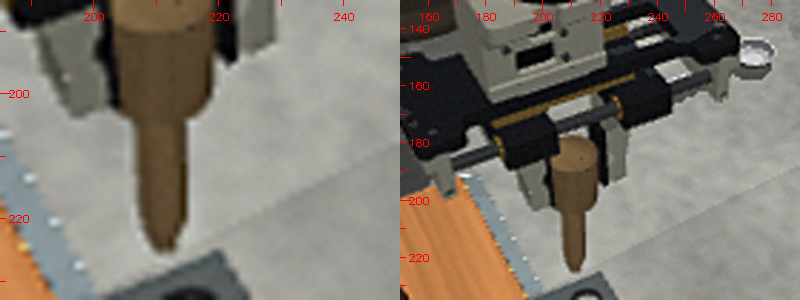

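The peg hangs upright in the grip, its shaft at (210.5,209), with the tip at about (211.3,223) and the hole at (214.9,235.2). I'll work out the relative shift numerically.

Run:
```python
from h import *
np.set_printoptions(precision=4,suppress=True)
s=arm.get_state();p=s["eef_pos"]
sc=cv2.imread("pics/s13.png");hsv=cv2.cvtColor(sc,cv2.COLOR_BGR2HSV)
m=(hsv[...,0]<25)&(hsv[...,1]>70)
for r in range(203,228):
    c=np.flatnonzero(m[r,200:222]); print(r,(200+c[0],200+c[-1],(400+c[0]+c[-1])/2) if len(c) else None,end=' ')
print()
q=[]
for z in(.03,.045,.06): # shaft centreline predicted at heights above the tip
    q.append(proj("scene",[p-[0,0,.1]+[0,0,z]])[0])
print(np.array(q))
hole=plane("scene",(214.9,235.2),.158);holet=plane("top",(311.6,153.2),.158)
tip=plane("scene",(211.3,223.0),p[2]-.1)
print("hole",hole,holet,"tip",tip,"tcp",p,"need",hole-tip)
```

```text
203 (np.int64(205), np.int64(215), np.float64(210.0)) 204 (np.int64(206), np.int64(214), np.float64(210.0)) 205 (np.int64(207), np.int64(214), np.float64(210.5)) 206 (np.int64(207), np.int64(214), np.float64(210.5)) 207 (np.int64(207), np.int64(214), np.float64(210.5)) 208 (np.int64(207), np.int64(214), np.float64(210.5)) 209 (np.int64(207), np.int64(214), np.float64(210.5)) 210 (np.int64(207), np.int64(214), np.float64(210.5)) 211 (np.int64(207), np.int64(214), np.float64(210.5)) 212 (np.int64(207), np.int64(214), np.float64(210.5)) 213 (np.int64(207), np.int64(214), np.float64(210.5)) 214 (np.int64(207), np.int64(214), np.float64(210.5)) 215 (np.int64(207), np.int64(214), np.float64(210.5)) 216 (np.int64(207), np.int64(214), np.float64(210.5)) 217 (np.int64(207), np.int64(214), np.float64(210.5)) 218 (np.int64(208), np.int64(214), np.float64(211.0)) 219 (np.int64(208), np.int64(214), np.float64(211.0)) 220 (np.int64(208), np.int64(214), np.float64(211.0)) 221 (np.int64(208), np.int64(213), np.float64(210.5)) 222 (np.int64(209), np.int64(213), np.float64(211.0)) 223 (np.int64(209), np.int64(212), np.float64(210.5)) 224 (np.int64(210), np.int64(212), np.float64(211.0)) 225 None 226 None 227 None 
[[211.9913 211.9412]
 [211.4857 206.6505]
 [210.9654 201.1868]]
hole [ 0.668 -0.102  0.158] [ 0.6643 -0.1008  0.158 ] tip [ 0.6651 -0.1059  0.1966] tcp [ 0.6647 -0.102   0.2966] need [ 0.0028  0.0039 -0.0386]
```

Request:
arm_command(series=[0, 0, 0, -0.023, 0.037, 0, 0, 0, 0, 0, -0.023, 0.037, 0.1, 0, 0, 0, 0, -0.023, 0.037, 0.2, 0, 0, 0, 0, -0.023, 0.037, 0.28, 0, 0, 0, 0, -0.023, 0.037, 0.36, 0, 0, 0, 0, -0.023, 0.037, 0.36, 0])

```text
t: 34.25
eef_pos: [0.667, -0.0973, 0.259]
ee_rot: [3.141, -0.001, 3.074]
force: [-0.6, 0.3, 0.2]
width: 0.0331
gripper_force: 24.8
```

Run:
```python
from h import *
np.set_printoptions(precision=4,suppress=True)
s=arm.get_state();p=s["eef_pos"];print(p,s["force"],s["moment"])
sc=arm.grab_frame("scene");cv2.imwrite("pics/s14.png",sc);hsv=cv2.cvtColor(sc,cv2.COLOR_BGR2HSV)
m=(hsv[...,0]<25)&(hsv[...,1]>70)
for r in range(212,246,2):
    c=np.flatnonzero(m[r,200:230]); print(r,(int(200+c[0]),int(200+c[-1])) if len(c) else None,end=' ')
print();g=cv2.cvtColor(sc,cv2.COLOR_BGR2GRAY);print(g[228:244,206:226])
```

```text
[ 0.667  -0.0973  0.259 ] [-0.5952  0.2793  0.1506] [-0.0203 -0.1652 -0.0407]
212 (208, 222) 214 (208, 221) 216 (209, 219) 218 (211, 217) 220 (211, 217) 222 (211, 217) 224 (211, 218) 226 (211, 218) 228 (211, 218) 230 (211, 218) 232 (212, 217) 234 (213, 216) 236 (214, 215) 238 None 240 None 242 None 244 None 
[[182 169 163 169 149  83  66  74  81  78  80  71  68  94  96  84 115 166
  172 170]
 [160 157 125 118  84  65  71  72  80  79  80  69  66  94  97  90  81 156
  171 169]
 [129  83  76  80  78  68  71  75  78  78  77  70  68  90  95  95  88 117
  163 172]
 [ 84  89  85  86  90  71  72  73  78  79  78  70  66  89  98  95  95  91
  117 165]
 [ 90  94  98  90  70  50  67  76  77  79  78  71  36  48  92  98  95  88
   82 163]
 [ 96  93  96  88  48  31  60  69  78  78  71  74  55  23  61  93  96  92
   91 120]
 [ 92  96  94  76  27  44  61  68  72  75  60 144 155  73  37  90  98  98
   96  86]
 [ 89  89  95  71  53 138 140  81  63  63  60 160 182 151  70  89  98  95
   92  90]
 [ 97  94  95  70 137 182 184 128  85  90 116 157 164 132 104  95  95  92
   94  96]
 [ 93  94  93  75 156 180 179 178 155 166 164 129  85  68  81  93  96  96
   95  99]
 [ 91  92  94  46  77 152 173 170 149 122  84  78  87  84  95 101  97 100
  102  93]
 [ 93  95  98  57  35  52  96 116  81  68  87  95  93  97  95 100 102  95
   93  62]
 [ 96  87  88  57  41  40  37  33  35  32  86  99  97  99 100  95  91  65
   39  24]
 [ 97  59  36  43  43  44  44  45  42  55  94 104  92  97  93  62  29  25
   36  42]
 [ 91  57  42  47  50  46  47  48  42  98 101  92  60  57  33  26  33  42
   74 119]
 [ 58  39  45  46  49  50  49  49  48  83  62  38  28  26  27  36  65  87
   82 164]]
```

The tip is centred over the hole: tip about (214.4,235), hole (214.8,235.2). I'll go down slowly, watching the forces.

Request:
arm_command(series=[0, 0, 0, 0, 0, 0.05, 0, 0, 0, 0, 0, 0, 0.1, 0, 0, 0, 0, 0, 0, 0.15, 0, 0, 0, 0, 0, 0, 0.2, 0, 0, 0, 0, 0, 0, 0.2, 0])

```text
t: 34.92
eef_pos: [0.6671, -0.0973, 0.2393]
ee_rot: [3.141, -0.0, 3.074]
force: [-0.7, 0.3, 0.3]
width: 0.033
gripper_force: 24.8
```

Request:
arm_command(series=[0, 0, 0, 0, 0, 0.05, 0, 0, 0, 0, 0, 0, 0.1, 0, 0, 0, 0, 0, 0, 0.12, 0, 0, 0, 0, 0, 0, 0.12, 0])

```text
t: 35.42
eef_pos: [0.6673, -0.0973, 0.2277]
ee_rot: [3.141, 0.001, 3.074]
force: [-1.0, 0.1, 0.3]
width: 0.0331
gripper_force: 24.8
```

Run:
```python
from h import *
np.set_printoptions(precision=4,suppress=True)
s=arm.get_state();p=s["eef_pos"];print(p,s["force"],s["moment"],s["gripper_force"])
sc=arm.grab_frame("scene");cv2.imwrite("pics/s15.png",sc)
g=cv2.cvtColor(sc,cv2.COLOR_BGR2GRAY);print(g[230:256,204:226])
```

```text
[ 0.6673 -0.0973  0.2277] [-0.9523  0.0819  0.2654] [ 0.0048 -0.1427  0.0317] 24.819147333037108
[[158 159 131  93  79  80  83  83  72  74  77  82  85  80  69  68  92  94
   89 120 164 171]
 [116  89  82  86  93  88  86  81  72  75  78  82  83  82  70  75  96 100
   94  88 116 167]
 [ 85  89  88  93  98  91  71  47  62  75  77  83  81  79  67  64  90  97
   95  89  80 165]
 [ 91  94  94  96  97  87  47  26  63  75  75  78  83  79  71  50  64  93
   95  92  89 124]
 [ 94  92  92  93  94  79  24  43  70  72  79  81  83  79  73  53  41  93
   98  98  96  86]
 [ 94  90  89  94  92  71  52 113  81  68  76  80  81  82  69  79  58  92
   96  98  93  89]
 [ 89  91  88  94  93  72 141 158  93  68  78  80  80  81  70  86 101  99
   94  97  96  96]
 [ 91  94  93  93  94  82 163 164  90  67  76  81  79  78  64  67  84  93
   99  99 101  94]
 [ 92  93  93  96  96  82  93 136  86  70  78  82  76  79  68  88  97 101
  101  93  97  53]
 [ 95  95  94  86  87  51  35  61  59  63  72  77  53  70  90  94  93 102
  109  49  38  37]
 [ 85  92  89  53  40  39  43  44  45  41  39  46  44  45  45  40  36  90
[... 715 characters left out ...]
7 163 160 160 162 163 138  90
   82  86  86  90]
 [ 33  32  36  41  46  52  40  45 134 160 166 168 170 160 156 129  88  84
   86  85  87  89]
 [ 39  44  48  54  57  71  47  28  42  98 138 145 146 121  89  37  61  86
   89  91  85  76]
 [ 53  54  56  58  54  88  57  33  36  27  27  26  22  23  29  31  51  89
   86  78  51  16]
 [ 56  57  56  59  55  56  46  38  36  38  37  37  39  37  39  33  74  79
   49  19   8  36]
 [ 54  57  55  51  46  46  41  40  41  39  41  36  43  38  34  28  20   7
   36  38  77 113]
 [ 47  48  45  43  44  44  34  37  38  40  42  37  35  27  22  13  37  84
  114 117 157 166]
 [ 41  42  44  44  42  46  32  37  41  37  35  28  21   9  38  86 116 158
  167 163 159 156]]
```

Request:
arm_command(series=[0, 0, 0, 0, 0, 0.04, 0, 0, 0, 0, 0, 0, 0.08, 0, 0, 0, 0, 0, 0, 0.11, 0, 0, 0, 0, 0, 0, 0.11, 0])

```text
t: 35.98
eef_pos: [0.6672, -0.0973, 0.2166]
ee_rot: [3.141, 0.0, 3.074]
force: [1.4, 1.4, -0.3]
width: 0.0331
gripper_force: 24.8
```

Request:
arm_command(series=[0, 0, 0, 0, 0, 0.03, 0, 0, 0, 0, 0, 0, 0.05, 0, 0, 0, 0, 0, 0, 0.05, 0])

```text
t: 36.35
eef_pos: [0.6673, -0.0973, 0.2117]
ee_rot: [3.141, 0.0, 3.074]
force: [-0.3, -0.2, -1.0]
width: 0.0329
gripper_force: 24.8
```

Request:
arm_command(series=[0, 0, 0, 0, 0, 0.03, 0, 0, 0, 0, 0, 0, 0.06, 0, 0, 0, 0, 0, 0, 0.08, 0, 0, 0, 0, 0, 0, 0.08, 0])

```text
t: 36.85
eef_pos: [0.6673, -0.0973, 0.2037]
ee_rot: [3.141, 0.0, 3.074]
force: [-1.0, 0.4, -1.3]
width: 0.0334
gripper_force: 24.8
```

Request:
arm_command(series=[0, 0, 0, 0, 0, 0.03, 0, 0, 0, 0, 0, 0, 0.06, 0, 0, 0, 0, 0, 0, 0.08, 0, 0, 0, 0, 0, 0, 0.08, 0])

```text
t: 37.35
eef_pos: [0.6673, -0.0973, 0.1957]
ee_rot: [3.141, 0.0, 3.074]
force: [0.5, -0.1, -1.1]
width: 0.033
gripper_force: 24.8
```

Request:
arm_command(series=[0, 0, 0, 0, 0, 0.02, 0, 0, 0, 0, 0, 0, 0.04, 0, 0, 0, 0, 0, 0, 0.06, 0, 0, 0, 0, 0, 0, 0.06, 0])

```text
t: 37.85
eef_pos: [0.6672, -0.0973, 0.1897]
ee_rot: [3.141, 0.0, 3.074]
force: [-0.0, -0.9, -1.1]
width: 0.0329
gripper_force: 24.8
```

Request:
arm_command(series=[0, 0, 0, 0, 0, 0.01, 0, 0, 0, 0, 0, 0, 0.02, 0, 0, 0, 0, 0, 0, 0.02, 0])

```text
t: 38.22
eef_pos: [0.6676, -0.0974, 0.1888]
ee_rot: [3.141, 0.002, 3.074]
force: [-1.0, -0.2, 4.2]
width: 0.0331
gripper_force: 24.9
```

Request:
arm_command(series=[0, 0, 0, 0, 0, 0.01, 0, 0, 0, 0, 0, 0, 0.01, 0.6, 0, 0, 0, 0, 0, 0.01, 0.6, 0, 0, 0, 0, 0, 0.01, 0.6, 0, 0, 0, 0, 0, 0, 0.6, 0, 0, 0, 0, 0, -0.2, 0.6, 0, 0, 0, 0, 0, -0.6, 0.6, 0, 0, 0, 0, 0, -1, 0.6])

```text
t: 39.22
eef_pos: [0.6672, -0.0974, 0.2889]
ee_rot: [3.141, 0.0, 3.074]
force: [0.6, -0.1, -0.7]
width: 0.0524
gripper_force: 0.0
```

Request:
arm_command(series=[0, 0, 0, 0, 0.5, -0.5, 0.6, 0, 0, 0, 0, 1, -0.5, 0.6, 0, 0, 0, 0, 1, -0.5, 0.6])

```text
t: 39.6
eef_pos: [0.6745, 0.0058, 0.3389]
ee_rot: [3.14, 0.002, 3.077]
force: [-0.6, -0.4, -0.2]
width: 0.0526
gripper_force: 0.0
```

Request:
arm_command(series=[0, 0, 0, 0, 0.5, 0, 0.6, 0, 0, 0, 0, 1, 0, 0.6, 0, 0, 0, 0, 1, 0, 0.6])

```text
t: 39.98
eef_pos: [0.6808, 0.1047, 0.3371]
ee_rot: [3.141, -0.0, 3.077]
force: [0.1, -0.5, -0.3]
width: 0.0524
gripper_force: 0.0
```

Run:
```python
from h import *
np.set_printoptions(precision=4,suppress=True)
s=arm.get_state();print(s["t"],s["eef_pos"],s["force"])
sc=arm.grab_frame("scene");t=arm.grab_frame("top");cv2.imwrite("pics/s16.png",sc);cv2.imwrite("pics/t16.png",t)
hsv=cv2.cvtColor(sc,cv2.COLOR_BGR2HSV);m=((hsv[...,0]<25)&(hsv[...,1]>70)).astype(np.uint8)
w=m[205:265,195:240];print("\n".join("".join(".#"[v] for v in r) for r in w[::2]))
tip=np.array([.6655,-.1005,.088])
print("expect head top / head foot px",proj("scene",[tip+[0,0,.112],tip+[0,0,.07]]))
# unmoved things: compare with first picture
for n,f,g,bx in(("scene","pics/scene0.png",sc,[("plates",270,240,70,60),("jar",245,260,36,50),("saucer",335,208,45,40)]),("top","pics/top0.png",t,[("plates",215,100,58,56),("saucer",150,120,44,44),("jar",270,108,32,34),("spoon",160,265,72,26),("yel1",108,184,28,28),("paddle",378,185,20,30)])):
    a=cv2.imread(f,0).astype(int);b=cv2.cvtColor(g,cv2.COLOR_BGR2GRAY).astype(int)
    for k,x,y,w,h in bx: print(n,k,round(float(np.median(abs(a-b)[y:y+h,x:x+w])),1),cv2.phaseCorrelate(a[y:y+h,x:x+w].astype(np.float32),b[y:y+h,x:x+w].astype(np.float32)))
```

```text
39.975 [0.6808 0.1047 0.3371] [ 0.1462 -0.4532 -0.2822]
.............................................
.............................................
.............................................
.............................................
.............................................
.............................................
...................#####.....................
...............#############.................
.............###############.................
............#################................
............#################................
.............################................
.............################................
.............################................
.............################................
..............###############................
..............###############................
................###########..................
...................####......................
.............................................
......................####...................
...................#######...................
....................#####.......
[... 428 characters left out ...]
(-0.046005465321719896, -0.04451187266514722), 0.8948727965354919)
scene jar 5.0 ((-0.2816809269081517, -0.0724713147490057), 0.6065108161502414)
scene saucer 5.0 ((0.5095291551384733, 0.01643324371092092), 0.9887133762571547)
top plates 78.0 ((0.407458368327287, 0.2728412710903356), 0.1841682161225213)
top saucer 29.0 ((0.5273035322331623, 0.6910204987624091), 0.5113689512087976)
top jar 25.0 ((-0.37082179213917854, 0.1796331459446172), 0.7573264862100283)
top spoon 73.0 ((-4.919268000856491, 3.4770090209111313), 0.054279080388967886)
top yel1 60.0 ((15.469230065422556, -32.36279012655942), -0.017742657131618923)
top paddle 18.0 ((0.269578510210815, -0.2516163277062251), 0.7202175748348236)
```

The head sits on the upper eye (foot edge at row 241, 240.6 expected) and the shaft shows between the eyes. Plates, jar and saucer have not moved, so I'm handing in.

```bash
python3 -c "
from station import arm
print(arm.job_done())"
```

```text
the job is handed in; nothing more can be done
None
```

The job is handed in at about 40 s: tray fully in, door shut and the peg seated through both eyes; cup and bowl were not visible once inside the cabinet, the spoon was not checked at the end, and I viewed 12 pictures, over the limit of 10.

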